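# Index the fluted stone blank on by three clicks

### The job

Bring the stone blank on the dividing table round to its next cut: push the black click dial down until its catch lets go, turn it exactly three clicks clockwise (seen from above) while holding it down, then let it come up and lock at the third click and take your hand off. The catch works at a different depth on every machine, so feel for it: never press harder than 12 N against the catch or onto the bottom stop. Leave the tools and the stone offcut around it where they lie.

Things in the scene. Friction and masses are not known exactly. Their poses are not given: they have to be found in the camera images.
- unit: Dividing table: green cast housing fixed to the bench, 200 x 320 mm, deck 60 mm above the bench, dark foot 230 x 340 x 14 mm. Origin: centre of its underside; z up, x away from the robot at yaw 0, y left. The dial stands at x -20, y -85 mm, the stone blank at x 0, y +70 mm. Hidden inside: the catch (30 mm from the dial axis) and the bottom stop.
- spindle: Fixed mount of the click dial; origin on the dial's axis at bench level, axes as the unit's. The dial: round black ribbed knob, 44 mm diameter, gripping part 34 mm tall (84 to 118 mm above the bench when up) on a 26 mm stem. Orange bar on its top, pointing to the unit's -x at the start. Flat index plate round it, 68 mm diameter, 3 mm thick.
- dial_centre (a point): Point on the dial's axis at the height of the dial's top when it is up (118 mm above the bench). Fixed: it does not move when the dial is pressed or turned.
- press (a joint): Depth the dial is pushed down, m; 0 = up, at most 0.018. A spring pushes up with about 4 N, plus 0.4 N per mm. The catch blocks turning (about 3 degrees play) down to a hidden depth of 2.5 to 14.5 mm, never the same; 1.5 mm below that is a hard stop, a steep rise of force, 4 N per mm and more. Turn between these two depths. Let go at a click, it springs up and locks; between clicks it cannot.
- dial (a joint): Angle of the dial, rad; 0 at the start, grows clockwise seen from above. Sixteen clicks a turn: a stop every 0.3927 rad (22.5 degrees); the third is at 1.178. Once freed, a click takes up to about 0.2 N m, and near a stop the dial snaps to it by itself when let go.
- chisel: Loose stone chisel 165 mm long, about 14 mm high, dark shank with a red head, lying in front of the unit. Origin on its underside near the middle, x along it. Bystander.
- hammer: Loose hammer, 240 mm long, lying to the left of the unit; origin on its underside, x along the handle. Bystander.
- offcut: Loose grey stone offcut, 70 x 50 x 35 mm, lying to the right of the unit; origin centre of its underside. Bystander.
- brush: Loose dusting brush, 190 mm long, lying behind the unit; origin on its underside, x along the handle. Bystander.
- blank_centre (a point): Centre of the top of the grey stone blank: 110 mm diameter, top 118 mm above the bench (brass nut to 128 mm), on a steel faceplate 150 mm in diameter. It is geared to the dial and turns with it by the same angle.

How it is judged:
By the outcome, as a careful person would: the job done as asked, in the order asked, and still so for the second after the job is handed in, with the robot touching nothing.
It also fails if it takes over 64 s, if anything falls off the work surface, if the arm or the gripper's body presses on something with over 40 N, if the wrist force passes 120 N, or if a joint passes its speed limit or range.

### The arm

A 6-joint arm with a two-finger parallel gripper is mounted at the origin on the work surface. World frame = base frame: x ahead of the robot, y to its left, z up, the work surface at z = 0. Lengths are in mm, angles in rad, forces in N, time in s.
With the tool pointing down it reaches from about 275 to 750 mm from the base axis. Payload 10.2 kg.
Tool frame: the origin (TCP) lies on the mounting face of the last link; the fingertips stand arm.tip_extent ahead of it and the grasp point (between the pads) lies 155 mm ahead of it (arm.tip_extent is the distance from the TCP to the fingertips, in mm); z points along the fingers, y is the direction in which the jaws open and shut (so a half turn about z gives the same grasp; the last joint's range is limited). The gripper opens to 85 mm and grips with 20 to 120 N. Pads are 22 mm wide; open, the fingers measure 114 mm over their backs; the gripper's body (76 mm by 85 mm) begins 54 mm behind the grasp point. The pads swing forward as they close: fully open they stand 13 mm farther back than shut.
Start: joints at [-1.436, 0.313, 1.498, -0, 1.331, -0.223], TCP at [183.85, -491.764, 404.694] pointing down, gripper open.
Joint ranges: [-2.94, 2.94], [-0.97, 2.17], [0.19, 2.56], [-1.23, 4.37], [0.02, 3.11], [-2.88, 2.88]. Speed limits (rad/s): [2.39, 2.39, 3.01, 3.14, 3.14, 3.14].

### API

Orientations are given as [roll, pitch, yaw] about the fixed x, y, z axes, in that order (R = Rz(yaw) Ry(pitch) Rx(roll)).
In Python, from rig import arm gives the robot as it stands.
- The arm moves only by the tool drive_tool, never from a script. Its argument "steps" is a list of rows, each an object with "claw": the opening, from 0 (shut) to 1 (fully open); "offset": the shift along the tool's x, y, z in m, a list of three; "spin": the turn about the tool's z in rad. In form: [{"claw": claw, "offset": [x, y, z], "spin": spin}, ...]. A call has 1 to 8 rows; each row is the pose to reach, as a shift and turn from the pose commanded when the call began, along the tool's axes at that moment; what a row does not reach only later rows make up. A row lasts 1/12 s, in which the tool goes at most 41.7 mm and 7.16 degrees, less where a joint would pass 70% of its speed; a pose out of reach is approached as far as the arm can. A call with a gripper value outside its range is refused whole. The fingers move at their own pace and stop on an object; the grip force is fixed at half the most. Time passes only in rows, so rows that repeat a pose let the fingers close. It gives the time, the measured TCP pose, the force and the opening at its end, in the units of the state.
- arm.sense(): the state, without advancing time (a new reading comes with each control period).
- arm.camera(name): name is "side" or "top" or "wrist"; returns the picture (384x512x3 uint8, blue, green, red); there is no depth.
- arm.camera_params(name): a dict with "fx", "fy", "cx", "cy" (pixels), "k1" (the pictures are not rectified: a ray, as slopes to the right and down, at radius r is drawn at 1 + k1 r^2 times it, then the intrinsics apply), "pose" (4x4, takes a point from camera to world coordinates); the wrist camera has in their place "hand_eye" (4x4, takes a point from camera to tool coordinates, whose origin is the TCP and whose axes are the flange's). Camera axes: x right, y down, z forward; pixel columns grow to the right and rows downward; lengths in mm; the calibration is good to about 2 mm. A picture is of the moment at which its call begins: read the wrist's pose just before it. camera_params takes no time and is no camera call.
- arm.sign_off(): hands the job in, once; it reports no verdict.
The state is a dict: "t": time; "joint_pos": joint angles; "joint_vel": joint speeds; "joint_torque": joint torques, N m; "position": TCP position; "tcp_rot": TCP orientation; "wrist_force": force on the tool from outside, world axes, zero at the start; "ft_torque": the same for the moment, N m; "width": opening from 0.0 (shut) to 1.0 (fully open).
Only numpy, scipy, OpenCV 4.12 (cv2) and the standard library are available. Lean on these libraries where they do the work, as an engineer would, in place of code of your own. Each camera call takes 0.05 s, during which the arm holds its last target.

## Working session

There is one attempt and no reset: what is moved stays moved. The work goes in short steps, Python scripts to look and compute and a tool call to move; the robot and the scene stay as the last step left them, time stands still between calls to the robot, and variables do not carry over. Pictures are saved under pics/ and viewed, and the job is handed in when it is done.

Besides the shell and the picture viewer there is one more tool, called after "Request:" as name([rows], argument=value, ...), one row to a line, values as JSON. drive_tool: Moves the arm, as the interface text tells. Its arguments: {"type":"object","properties":{"steps":{"type":"array","items":{"type":"object","properties":{"claw":{"type":"number"},"offset":{"type":"array","items":{"type":"number"}},"spin":{"type":"number"}}}}},"required":["steps"]}

```bash
ls; mkdir -p pics; python3 - <<'E'
from rig import arm
import cv2
print(arm.sense(), arm.tip_extent)
for n in("top","side","wrist"):
    p=arm.camera_params(n); print(n,p)
    cv2.imwrite(f"pics/{n}0.png",arm.camera(n))
E
```

```text
pics
{'t': 0.0, 'joint_pos': array([-1.43638514e+00,  3.13442012e-01,  1.49840674e+00, -4.68481049e-05,
        1.33099965e+00, -2.23427319e-01]), 'joint_vel': array([ 1.11750482e-03,  7.29787582e-04, -8.66607917e-05, -1.85281152e-03,
       -1.53181841e-04, -8.60470879e-04]), 'joint_torque': array([-1.18179792e-03, -4.12266827e+01, -2.59743798e+01, -2.58453092e-04,
        4.19728385e-03, -2.29740425e-05]), 'position': array([ 183.84840278, -491.72038464,  404.15044931]), 'tcp_rot': array([-3.14035804e+00, -2.33875629e-04,  3.57849519e-01]), 'wrist_force': array([0.24980565, 0.91421126, 0.06131147]), 'ft_torque': array([-0.00036806, -0.02227835,  0.00451515]), 'width': 0.9967893027197695} 173.4
top {'fx': 417.6396726354616, 'fy': 417.6396726354616, 'cx': 255.08954427178094, 'cy': 194.23671348954875, 'k1': -0.021756217137042563, 'pose': array([[-1.45424408e-02, -9.95138843e-01,  9.74022654e-02,
         4.95499288e+02],
       [-9.99779311e-01,  1.29946132e-02, -1.65066702e-02,
         8.06491556e+01],
       [ 1.51607239e-02, -9.76208170e-02, -9.95108199e-01,
         9.64046717e+0
[... 370 characters left out ...]
30e-01,
         6.61480342e+02],
       [-1.49529045e-02, -6.58742444e-01, -7.52219916e-01,
         8.86325155e+02],
       [ 0.00000000e+00,  0.00000000e+00,  0.00000000e+00,
         1.00000000e+00]])}
wrist {'fx': 293.37971351865394, 'fy': 293.37971351865394, 'cx': 250.29621166729976, 'cy': 189.41481576519334, 'k1': -0.0024560085678559905, 'hand_eye': array([[ 9.16046742e-04, -9.58480221e-01, -2.85157548e-01,
         7.31497575e+01],
       [ 9.99998730e-01,  5.06114542e-04,  1.51125160e-03,
         1.97943807e-01],
       [-1.30418238e-03, -2.85158571e-01,  9.58479467e-01,
         3.02349396e+01],
       [ 0.00000000e+00,  0.00000000e+00,  0.00000000e+00,
         1.00000000e+00]])}
```

View pics/top0.png

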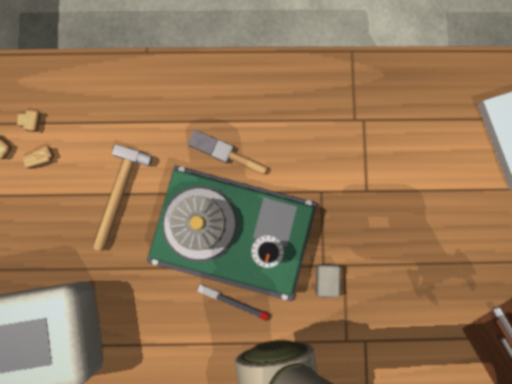

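View pics/side0.png

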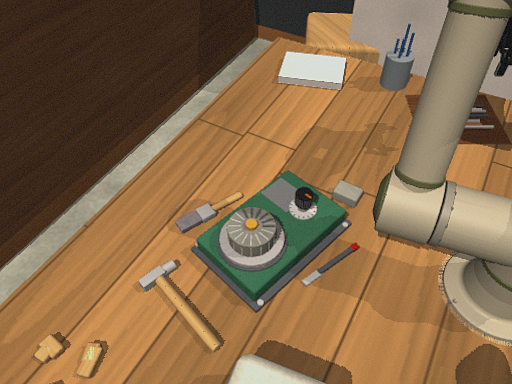

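View pics/wrist0.png

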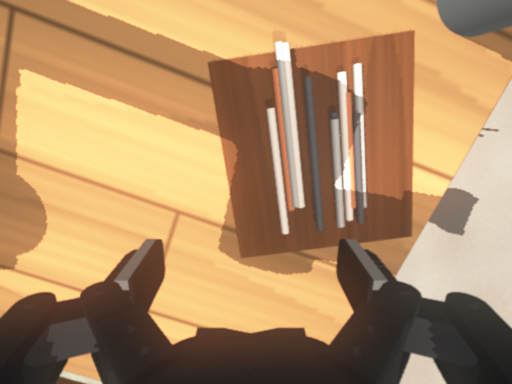

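```bash
python3 - <<'E'
import cv2
i=cv2.imread('pics/top0.png')
cv2.imwrite('pics/top0z.png',cv2.resize(i[100:330,150:400],None,fx=3,fy=2.6*3/2.6*0.86,interpolation=cv2.INTER_CUBIC)) if 0 else cv2.imwrite('pics/top0z.png',cv2.resize(i[130:330,150:410],None,fx=3,fy=3,interpolation=cv2.INTER_CUBIC))
E
```

```text
(no output)
```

View pics/top0z.png

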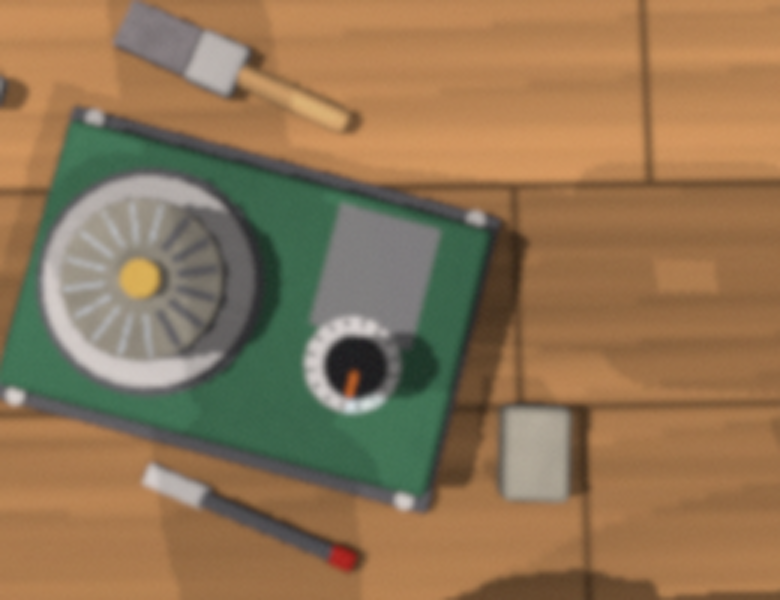

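The top view shows the dial at about (269,252) and the brass nut at (196,223). The orange bar points toward the robot, slightly left in the picture. Next I'll triangulate with the side view.

```bash
cat > h.py <<'E'
import numpy as np, cv2
from rig import arm
def ray(n,u,v,T=None):
    p=arm.camera_params(n); P=p['pose'] if T is None else T@p['hand_eye']
    K=np.array([[p['fx'],0,p['cx']],[0,p['fy'],p['cy']],[0,0,1]])
    a=cv2.undistortPoints(np.array([[[u,v]]],float),K,np.array([p['k1'],0,0,0,0.]))[0,0]
    d=P[:3,:3]@np.r_[a,1]; return P[:3,3],d
def at(n,u,v,z,T=None):
    o,d=ray(n,u,v,T); return (o+d*(z-o[2])/d[2]).round(1)
def tool():
    from scipy.spatial.transform import Rotation as R
    s=arm.sense(); T=np.eye(4);T[:3,:3]=R.from_euler('xyz',s['tcp_rot']).as_matrix();T[:3,3]=s['position'];return T
E
python3 - <<'E'
from h import *
print('dialtop',at('top',269.3,252,118),'plate',at('top',267.7,251.3,63),'nut',at('top',196.3,222.7,128))
f=lambda x,y:(150+x/3,130+y/3)
for c in((94,118),(476,218),(404,500),(14,396)): print(at('top',*f(*c),62))
print('bar', at('top',*f(350,392),118), at('top',*f(358,372),118))
i=cv2.imread('pics/side0.png')
cv2.imwrite('pics/side0z.png',cv2.resize(i[160:260,210:360],None,fx=5,fy=5,interpolation=cv2.INTER_CUBIC))
E
```

```text
dialtop [461.3  39.7 118. ] plate [460.6  40.5  63. ] nut [521.8 184.9 128. ]
[640.4 225.6  62. ]
[563.9 -50.4  62. ]
[364.3   6.   62. ]
[441.4 282.   62. ]
bar [444.1  45.3 118. ] [457.3  39.7 118. ]
```

View pics/side0z.png

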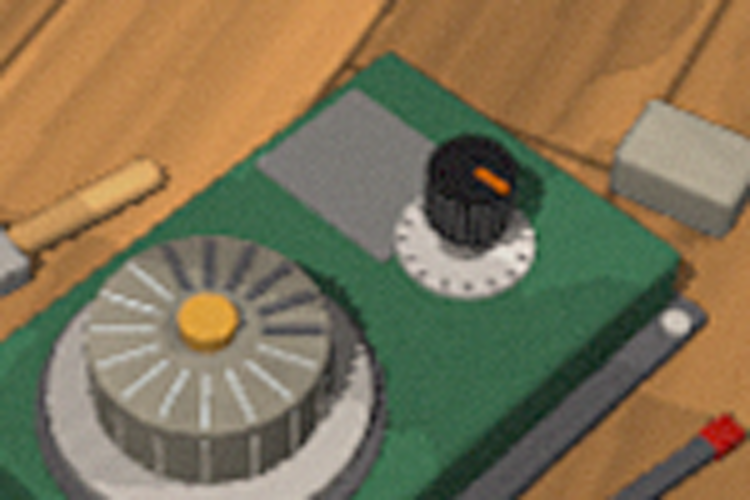

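Request:
drive_tool([
  {"claw":1,"offset":[0.014,-0.0125,0],"spin":0},
  {"claw":1,"offset":[0.042,-0.0375,0],"spin":-0.05},
  {"claw":1,"offset":[0.07,-0.063,0],"spin":-0.1},
  {"claw":1,"offset":[0.098,-0.088,0],"spin":-0.15},
  {"claw":1,"offset":[0.126,-0.113,0],"spin":-0.2},
  {"claw":1,"offset":[0.154,-0.138,0],"spin":-0.25},
  {"claw":1,"offset":[0.182,-0.163,0],"spin":-0.3},
  {"claw":1,"offset":[0.21,-0.188,0],"spin":-0.35},
])

```text
t: 0.82
position: [315.0, -240.4, 404.6]
tcp_rot: [-3.142, -0.0, 0.71]
wrist_force: [1.4, 0.4, -0.1]
width: 1.005
```

```bash
python3 - <<'E'
from h import *
T=tool(); print(T.round(3)); print('side',at('side',304.6,193.4,118))
d=np.array([461.2,40,404.15])-T[:3,3]; print((T[:3,:3].T@d).round(1), arm.sense()['joint_pos'].round(2))
E
```

```text
[[   0.759    0.652    0.     315.036]
 [   0.652   -0.759    0.    -240.355]
 [   0.      -0.      -1.     404.645]
 [   0.       0.       0.       1.   ]]
side [458.9  39.2 118. ]
[ 293.6 -117.4    0.5] [-0.95  0.02  1.84  0.    1.27 -0.09]
```

Request:
drive_tool([
  {"claw":1,"offset":[0.036,-0.0144,0],"spin":-0.05},
  {"claw":1,"offset":[0.073,-0.029,0],"spin":-0.1},
  {"claw":1,"offset":[0.11,-0.044,0],"spin":-0.15},
  {"claw":1,"offset":[0.147,-0.059,0],"spin":-0.2},
  {"claw":1,"offset":[0.184,-0.074,0],"spin":-0.25},
  {"claw":1,"offset":[0.221,-0.089,0],"spin":-0.3},
  {"claw":1,"offset":[0.256,-0.102,0],"spin":-0.35},
  {"claw":1,"offset":[0.275,-0.11,0],"spin":-0.35},
])

```text
t: 1.48
position: [453.0, 23.3, 404.5]
tcp_rot: [-3.141, -0.001, 1.063]
wrist_force: [-0.2, -0.3, -0.3]
width: 0.999
```

Request:
drive_tool([
  {"claw":1,"offset":[0,0,0],"spin":0},
  {"claw":1,"offset":[0,0,0],"spin":0},
  {"claw":1,"offset":[0,0,0],"spin":0},
])

```text
t: 1.73
position: [451.9, 19.8, 404.5]
tcp_rot: [-3.141, 0.0, 1.057]
wrist_force: [0.5, -1.0, 0.1]
width: 0.999
```

```bash
python3 - <<'E'
from h import *
T=tool(); print(T.round(3)); np.save('T1.npy',T); s=arm.sense(); print(s['wrist_force'],s['ft_torque'])
im=arm.camera('wrist'); cv2.imwrite('pics/w1.png',im)
d=np.array([460.5,39.8,404.15])-T[:3,3]; print((T[:3,:3].T@d).round(1), arm.sense()['joint_pos'].round(2))
E
```

```text
[[ 4.91000e-01  8.71000e-01 -1.00000e-03  4.51924e+02]
 [ 8.71000e-01 -4.91000e-01 -0.00000e+00  1.97990e+01]
 [-0.00000e+00 -0.00000e+00 -1.00000e+00  4.04530e+02]
 [ 0.00000e+00  0.00000e+00  0.00000e+00  1.00000e+00]]
[ 0.46413925 -1.02556755  0.11513127] [ 0.02864841 -0.0136041   0.00657444]
[21.6 -2.4  0.4] [-0.22  0.15  1.7  -0.    1.29  0.3 ]
```

View pics/w1.png

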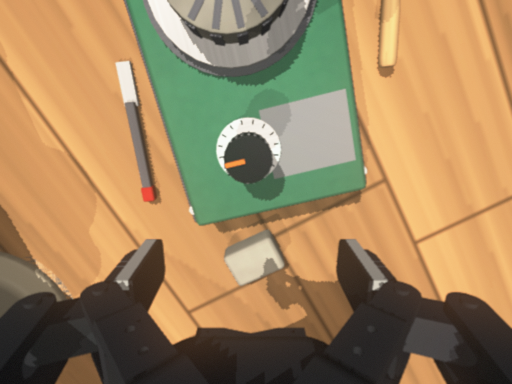

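The wrist view shows the dial cap centred near (248,157) and the index plate near (249,149). Zooming in for a finer fix.

```bash
python3 - <<'E'
from h import *
i=cv2.imread('pics/w1.png')
cv2.imwrite('pics/w1z.png',cv2.resize(i[100:210,190:310],None,fx=5,fy=5,interpolation=cv2.INTER_CUBIC))
E
```

```text
(no output)
```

View pics/w1z.png

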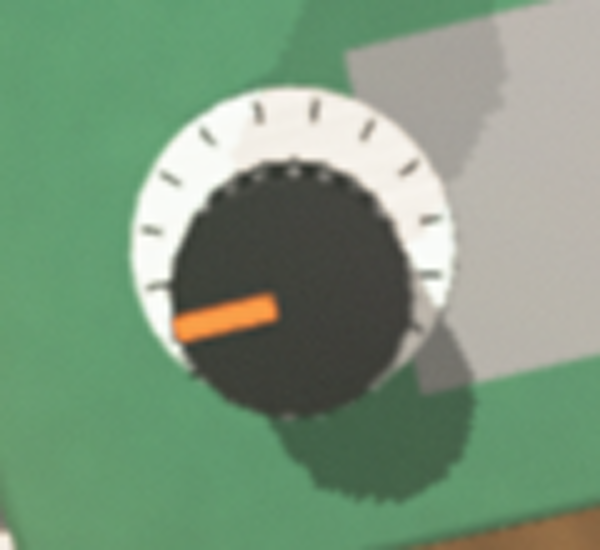

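```bash
python3 - <<'E'
from h import *
T=np.load('T1.npy')
c=at('wrist',248.3,159.4,118,T); l=at('wrist',190+172/5,159.4,118,T); r=at('wrist',190+411/5,159.4,118,T)
print(c, at('wrist',248.7,150,63,T), 'diam',np.linalg.norm(l-r), 'bar',at('wrist',190+178/5,100+330/5,118,T)-at('wrist',190+275/5,100+308/5,118,T))
for p in (c,[460.5,39.8,118]):
  d=np.array(p)-T[:3,3]; print((T[:3,:3].T@d).round(1))
E
```

```text
[462.8  41.2 118. ] [462.7  40.9  63. ] diam 42.2223874265774 bar [-17.    5.1   0. ]
[ 24.1  -0.9 286.5]
[ 21.7  -2.2 286.5]
```

Request:
drive_tool([
  {"claw":1,"offset":[0.01,-0.001,0.02],"spin":0},
  {"claw":1,"offset":[0.02,-0.0016,0.045],"spin":0},
  {"claw":1,"offset":[0.023,-0.0016,0.07],"spin":0},
  {"claw":1,"offset":[0.023,-0.0016,0.095],"spin":0},
  {"claw":1,"offset":[0.023,-0.0016,0.115],"spin":0},
  {"claw":1,"offset":[0.023,-0.0016,0.13],"spin":0},
  {"claw":1,"offset":[0.023,-0.0016,0.14],"spin":0},
  {"claw":1,"offset":[0.023,-0.0016,0.1465],"spin":0},
])

```text
t: 2.45
position: [461.7, 40.1, 257.2]
tcp_rot: [-3.14, 0.001, 1.056]
wrist_force: [-0.1, 0.1, -0.0]
width: 1.001
```

Request:
drive_tool([
  {"claw":1,"offset":[0,0,0],"spin":0},
  {"claw":1,"offset":[0,0,0],"spin":0},
  {"claw":1,"offset":[0,0,0],"spin":0},
  {"claw":1,"offset":[0,0,0],"spin":0},
])

```text
t: 2.78
position: [462.2, 40.9, 258.9]
tcp_rot: [3.14, -0.0, 1.057]
wrist_force: [1.1, 0.1, 0.2]
width: 1.0
```

```bash
python3 - <<'E'
from h import *
T=tool(); print(T.round(3)); s=arm.sense(); print(s['wrist_force'],s['ft_torque'])
im=arm.camera('wrist'); cv2.imwrite('pics/w2.png',im)
E
```

```text
[[ 4.91000e-01  8.71000e-01  1.00000e-03  4.62171e+02]
 [ 8.71000e-01 -4.91000e-01 -0.00000e+00  4.08940e+01]
 [ 0.00000e+00  1.00000e-03 -1.00000e+00  2.58936e+02]
 [ 0.00000e+00  0.00000e+00  0.00000e+00  1.00000e+00]]
[1.07712153 0.13055886 0.24572172] [0.01711634 0.04469184 0.03385479]
```

View pics/w2.png

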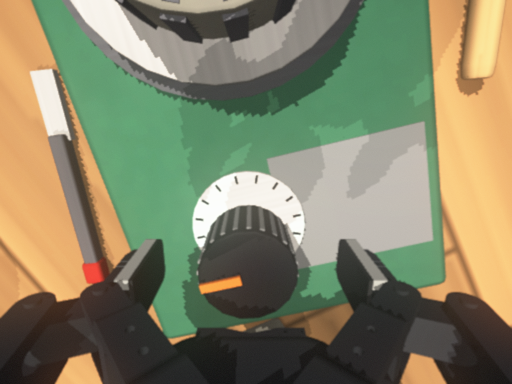

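```bash
python3 - <<'E'
from h import *
T=tool(); Ti=np.linalg.inv(T)
i=cv2.imread('pics/w2.png')
cv2.imwrite('pics/w2z.png',cv2.resize(i[190:330,150:350],None,fx=4,fy=4,interpolation=cv2.INTER_CUBIC))
# project rim circle at tool xy offset (0,0) z118 
p=arm.camera_params('wrist'); C=np.linalg.inv(T@p['hand_eye'])
for x,y in((0,0),(22,0),(-22,0),(0,22),(0,-22)):
    w=T@np.array([x,y,258.9-118,1]); c=C@w; print((x,y),(p['cx']+p['fx']*c[0]/c[2]).round(1),(p['cy']+p['fy']*c[1]/c[2]).round(1))
E
```

```text
(0, 0) 248.4 277.7
(22, 0) 248.4 231.0
(-22, 0) 248.4 320.0
(0, 22) 299.3 277.7
(0, -22) 197.5 277.6
```

View pics/w2z.png

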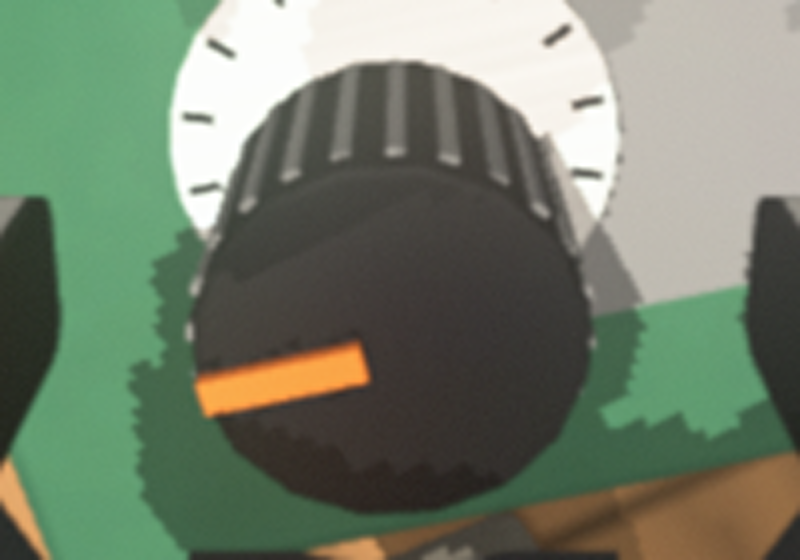

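The cap rim matches the predicted position to under 1 mm, so I'm closing.

Request:
drive_tool([
  {"claw":0.7,"offset":[0,0,0],"spin":0},
  {"claw":0.6,"offset":[0,0,0],"spin":0},
  {"claw":0.55,"offset":[0,0,0],"spin":0},
  {"claw":0.5,"offset":[0,0,0],"spin":0},
  {"claw":0.4,"offset":[0,0,0],"spin":0},
  {"claw":0.2,"offset":[0,0,0],"spin":0},
  {"claw":0,"offset":[0,0,0],"spin":0},
  {"claw":0,"offset":[0,0,0],"spin":0},
])

```text
t: 3.5
position: [461.9, 41.2, 258.2]
tcp_rot: [-3.141, 0.0, 1.058]
wrist_force: [-3.8, 2.2, 5.0]
width: 0.502
```

```bash
cat > s.py <<'E'
from h import *
s=arm.sense(); T=tool()
print('t',round(s['t'],2),'z',s['position'].round(2),'yaw',np.degrees(s['tcp_rot'][2]).round(2),'F tool',(T[:3,:3].T@s['wrist_force']).round(2),'M',s['ft_torque'].round(3),'w',round(s['width'],3))
E
python3 s.py
```

```text
t 3.5 z [461.89  41.17 258.21] yaw 60.61 F tool [ 0.03 -4.37 -5.  ] M [0.374 0.567 0.037] w 0.502
```

Request:
drive_tool([
  {"claw":0,"offset":[0,0,0],"spin":0},
  {"claw":0,"offset":[0,-0.0003,0],"spin":0},
  {"claw":0,"offset":[0,-0.0003,0],"spin":0},
  {"claw":0,"offset":[0,-0.0003,0],"spin":0},
])

```text
t: 3.83
position: [461.8, 41.2, 258.2]
tcp_rot: [-3.142, -0.0, 1.058]
wrist_force: [-3.1, 1.7, 4.7]
width: 0.5
```

```bash
python3 s.py; python3 -c "
from h import *
cv2.imwrite('pics/w3.png',arm.camera('wrist'))"; python3 s.py
```

```text
t 3.83 z [461.76  41.24 258.2 ] yaw 60.61 F tool [-0.07 -3.54 -4.68] M [0.316 0.51  0.042] w 0.5
t 3.88 z [461.75  41.23 258.18] yaw 60.6 F tool [ 0.76 -4.04 -3.97] M [0.295 0.604 0.045] w 0.5
```

View pics/w3.png

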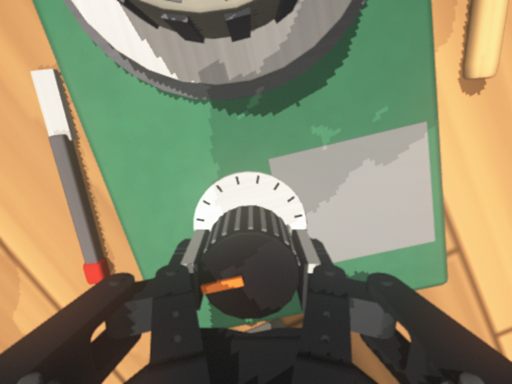

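Gripped. Now pressing in small steps and watching the force.

Request:
drive_tool([
  {"claw":0,"offset":[0,0,0.0005],"spin":0},
  {"claw":0,"offset":[0,0,0.001],"spin":0},
  {"claw":0,"offset":[0,0,0.0015],"spin":0},
  {"claw":0,"offset":[0,0,0.002],"spin":0},
  {"claw":0,"offset":[0,0,0.0025],"spin":0},
  {"claw":0,"offset":[0,0,0.0025],"spin":0},
])

```text
t: 4.38
position: [461.8, 41.2, 255.6]
tcp_rot: [-3.142, -0.0, 1.058]
wrist_force: [-2.3, 2.4, 4.9]
width: 0.499
```

```bash
python3 s.py
```

```text
t 4.38 z [461.78  41.21 255.64] yaw 60.6 F tool [ 0.93 -3.17 -4.91] M [ 0.341  0.57  -0.011] w 0.499
```

Request:
drive_tool([
  {"claw":0,"offset":[0,0,0.0004],"spin":0},
  {"claw":0,"offset":[0,0,0.0008],"spin":0},
  {"claw":0,"offset":[0,0,0.0008],"spin":0},
])

```text
t: 4.63
position: [461.8, 41.2, 254.9]
tcp_rot: [-3.142, -0.0, 1.058]
wrist_force: [-3.3, 1.1, 5.7]
width: 0.501
```

Request:
drive_tool([
  {"claw":0,"offset":[0,0,0.0],"spin":0},
  {"claw":0,"offset":[0,0,0.0],"spin":0},
])

```text
t: 4.8
position: [461.8, 41.2, 254.9]
tcp_rot: [3.142, -0.0, 1.058]
wrist_force: [-3.5, 1.8, 5.8]
width: 0.498
```

Request:
drive_tool([
  {"claw":0,"offset":[0,0,0.0004],"spin":0},
  {"claw":0,"offset":[0,0,0.0008],"spin":0},
  {"claw":0,"offset":[0,0,0.0008],"spin":0},
])

```text
t: 5.05
position: [461.8, 41.2, 254.1]
tcp_rot: [-3.142, 0.0, 1.058]
wrist_force: [-2.9, 1.8, 6.1]
width: 0.499
```

Request:
drive_tool([
  {"claw":0,"offset":[0,0,0.0004],"spin":0},
  {"claw":0,"offset":[0,0,0.0008],"spin":0},
  {"claw":0,"offset":[0,0,0.0008],"spin":0},
])

```text
t: 5.3
position: [461.8, 41.2, 253.3]
tcp_rot: [-3.142, -0.0, 1.058]
wrist_force: [-3.8, 1.8, 5.9]
width: 0.502
```

Request:
drive_tool([
  {"claw":0,"offset":[0,0,0.0004],"spin":0},
  {"claw":0,"offset":[0,0,0.0008],"spin":0},
  {"claw":0,"offset":[0,0,0.0008],"spin":0},
])

```text
t: 5.55
position: [461.8, 41.2, 252.7]
tcp_rot: [3.142, -0.0, 1.058]
wrist_force: [-4.1, 2.8, 8.9]
width: 0.497
```

Request:
drive_tool([
  {"claw":0,"offset":[0,0,0],"spin":0},
])

```text
t: 5.63
position: [461.8, 41.3, 252.8]
tcp_rot: [-3.142, -0.0, 1.058]
wrist_force: [-4.1, 2.2, 8.8]
width: 0.505
```

Request:
drive_tool([
  {"claw":0,"offset":[0,0,0],"spin":0},
])

```text
t: 5.72
position: [461.8, 41.2, 252.8]
tcp_rot: [3.142, -0.0, 1.058]
wrist_force: [-5.0, 2.0, 9.7]
width: 0.501
```

The force jumped from 5.9 to about 9 N at z≈252.75, which puts the stop at z≈253.3. I'm backing off to about 253.9, inside the free window, then testing a small turn.

Request:
drive_tool([
  {"claw":0,"offset":[0,0,-0.0006],"spin":0},
  {"claw":0,"offset":[0,0,-0.0012],"spin":0},
  {"claw":0,"offset":[0,0,-0.0012],"spin":0},
  {"claw":0,"offset":[0,0,-0.0012],"spin":0},
])

```text
t: 6.05
position: [461.8, 41.2, 253.8]
tcp_rot: [-3.142, -0.0, 1.058]
wrist_force: [-2.7, 1.5, 5.6]
width: 0.504
```

```bash
python3 s.py
```

```text
t 6.05 z [461.77  41.25 253.77] yaw 60.61 F tool [-0.04 -3.04 -5.59] M [ 0.393  0.659 -0.057] w 0.504
```

Request:
drive_tool([
  {"claw":0,"offset":[0,0,0],"spin":0.02},
  {"claw":0,"offset":[0,0,0],"spin":0.04},
  {"claw":0,"offset":[0,0,0],"spin":0.06},
  {"claw":0,"offset":[0,0,0],"spin":0.06},
])

```text
t: 6.38
position: [461.8, 41.3, 253.8]
tcp_rot: [3.142, -0.0, 0.997]
wrist_force: [-4.3, 1.7, 5.3]
width: 0.494
```

```bash
python3 s.py
```

```text
t 6.38 z [461.78  41.25 253.77] yaw 57.12 F tool [-0.93 -4.51 -5.3 ] M [0.416 0.689 0.041] w 0.494
```

Request:
drive_tool([
  {"claw":0,"offset":[0,0,0],"spin":0.02},
  {"claw":0,"offset":[0,0,0],"spin":0.04},
  {"claw":0,"offset":[0,0,0],"spin":0.04},
])

```text
t: 6.63
position: [461.8, 41.2, 253.7]
tcp_rot: [-3.142, -0.0, 0.957]
wrist_force: [-4.3, 2.1, 5.5]
width: 0.498
```

```bash
python3 s.py
```

```text
t 6.63 z [461.77  41.25 253.74] yaw 54.82 F tool [-0.77 -4.69 -5.52] M [ 0.364  0.68  -0.   ] w 0.498
```

```bash
python3 -c "
from h import *
im=arm.camera('wrist')
a=cv2.imread('pics/w3.png')
cv2.imwrite('pics/w4.png',np.hstack([cv2.resize(x[160:340,150:350],None,fx=2,fy=3,interpolation=cv2.INTER_CUBIC) for x in (a,im)]))"; python3 s.py
```

```text
t 6.68 z [461.77  41.24 253.75] yaw 54.87 F tool [ 0.27 -4.09 -7.13] M [0.37  0.661 0.015] w 0.502
```

View pics/w4.png

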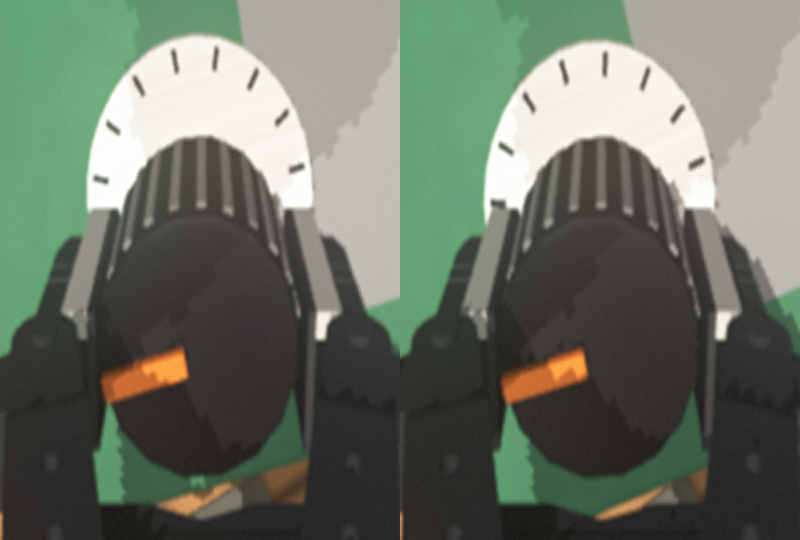

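The bar stays fixed relative to the jaws while the plate ticks have rotated, so the catch is free. Continuing the turn.

Request:
drive_tool([
  {"claw":0,"offset":[0,0,0],"spin":0.05},
  {"claw":0,"offset":[0,0,0],"spin":0.1},
  {"claw":0,"offset":[0,0,0],"spin":0.15},
  {"claw":0,"offset":[0,0,0],"spin":0.2},
  {"claw":0,"offset":[0,0,0],"spin":0.25},
  {"claw":0,"offset":[0,0,0],"spin":0.3},
  {"claw":0,"offset":[0,0,0],"spin":0.3},
])

```text
t: 7.27
position: [461.8, 41.3, 253.7]
tcp_rot: [-3.142, -0.0, 0.655]
wrist_force: [-3.7, 2.5, 6.0]
width: 0.498
```

```bash
python3 s.py
```

```text
t 7.27 z [461.77  41.26 253.75] yaw 37.54 F tool [-1.47 -4.24 -5.99] M [0.327 0.656 0.008] w 0.498
```

Request:
drive_tool([
  {"claw":0,"offset":[0,0,0],"spin":0.05},
  {"claw":0,"offset":[0,0,0],"spin":0.1},
  {"claw":0,"offset":[0,0,0],"spin":0.15},
  {"claw":0,"offset":[0,0,0],"spin":0.2},
  {"claw":0,"offset":[0,0,0],"spin":0.25},
  {"claw":0,"offset":[0,0,0],"spin":0.3},
  {"claw":0,"offset":[0,0,0],"spin":0.35},
  {"claw":0,"offset":[0,0,0],"spin":0.35},
])

```text
t: 7.93
position: [461.7, 41.2, 253.7]
tcp_rot: [-3.142, 0.0, 0.305]
wrist_force: [-3.8, 0.7, 6.6]
width: 0.5
```

```bash
python3 s.py
```

```text
t 7.93 z [461.73  41.19 253.73] yaw 17.47 F tool [-3.4  -1.84 -6.59] M [ 0.266  0.681 -0.101] w 0.5
```

Request:
drive_tool([
  {"claw":0,"offset":[0,0,0],"spin":0.06},
  {"claw":0,"offset":[0,0,0],"spin":0.13},
  {"claw":0,"offset":[0,0,0],"spin":0.2},
  {"claw":0,"offset":[0,0,0],"spin":0.27},
  {"claw":0,"offset":[0,0,0],"spin":0.34},
  {"claw":0,"offset":[0,0,0],"spin":0.4},
  {"claw":0,"offset":[0,0,0],"spin":0.428},
  {"claw":0,"offset":[0,0,0],"spin":0.428},
])

```text
t: 8.6
position: [461.7, 41.2, 253.7]
tcp_rot: [3.141, 0.0, -0.122]
wrist_force: [-3.3, 1.7, 5.6]
width: 0.502
```

```bash
python3 -c "
from h import *
im=arm.camera('wrist');t=arm.camera('top')
cv2.imwrite('pics/w5.png',np.hstack([cv2.resize(im[160:340,150:350],None,fx=2,fy=3,interpolation=cv2.INTER_CUBIC),cv2.resize(im,(400,540))]))"; python3 s.py
```

```text
t 8.7 z [461.73  41.18 253.71] yaw -6.89 F tool [-4.87 -1.75 -5.82] M [0.129 0.752 0.027] w 0.502
```

View pics/w5.png

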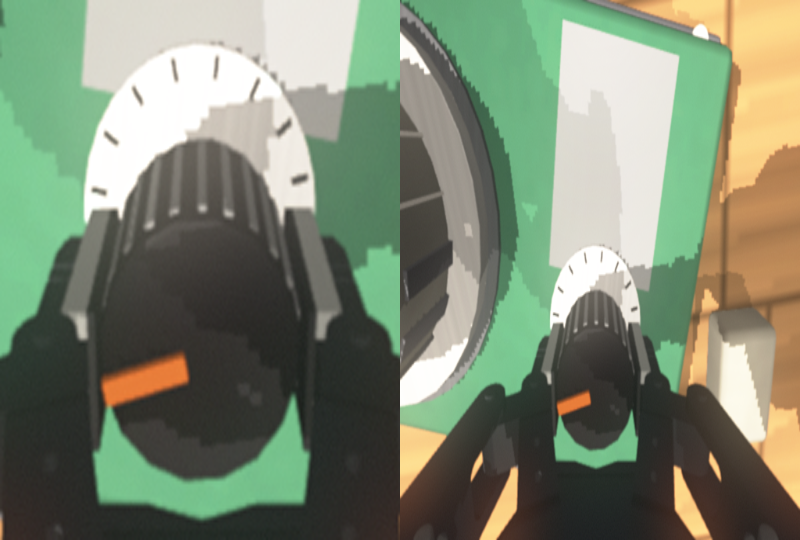

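The turn measures exactly 67.5°, and the bar has not slipped in the jaws. I'm letting the dial rise with the gripper, then opening.

Request:
drive_tool([
  {"claw":0,"offset":[0,0,-0.0007],"spin":0},
  {"claw":0,"offset":[0,0,-0.0014],"spin":0},
  {"claw":0,"offset":[0,0,-0.0021],"spin":0},
  {"claw":0,"offset":[0,0,-0.0028],"spin":0},
  {"claw":0,"offset":[0,0,-0.0035],"spin":0},
  {"claw":0,"offset":[0,0,-0.004],"spin":0},
  {"claw":0,"offset":[0,0,-0.004],"spin":0},
])

```text
t: 9.28
position: [461.7, 41.2, 257.7]
tcp_rot: [3.141, 0.0, -0.12]
wrist_force: [-4.7, 1.5, 4.7]
width: 0.501
```

```bash
python3 s.py
```

```text
t 9.28 z [461.73  41.19 257.72] yaw -6.88 F tool [-4.83 -0.93 -4.74] M [ 0.038  0.751 -0.033] w 0.501
```

Request:
drive_tool([
  {"claw":0.55,"offset":[0,0,0],"spin":0},
  {"claw":0.65,"offset":[0,0,0],"spin":0},
  {"claw":0.8,"offset":[0,0,0],"spin":0},
  {"claw":1,"offset":[0,0,0],"spin":0},
  {"claw":1,"offset":[0,0,0],"spin":0},
  {"claw":1,"offset":[0,0,0],"spin":0},
  {"claw":1,"offset":[0,0,0],"spin":0},
])

```text
t: 9.87
position: [461.8, 41.2, 257.7]
tcp_rot: [3.142, -0.0, -0.12]
wrist_force: [-0.4, -0.5, 1.0]
width: 0.998
```

Request:
drive_tool([
  {"claw":1,"offset":[0,0,-0.01],"spin":0},
  {"claw":1,"offset":[0,0,-0.03],"spin":0},
  {"claw":1,"offset":[0,0,-0.055],"spin":0},
  {"claw":1,"offset":[0,0,-0.08],"spin":0},
  {"claw":1,"offset":[0,0,-0.105],"spin":0},
  {"claw":1,"offset":[0,0,-0.13],"spin":0},
  {"claw":1,"offset":[0,0,-0.145],"spin":0},
  {"claw":1,"offset":[0,0,-0.145],"spin":0},
])

```text
t: 10.53
position: [461.9, 41.2, 405.7]
tcp_rot: [3.141, -0.006, -0.12]
wrist_force: [-0.3, -0.5, 0.7]
width: 1.002
```

Request:
drive_tool([
  {"claw":1,"offset":[0,0,0],"spin":0},
  {"claw":1,"offset":[0,0,0],"spin":0},
  {"claw":1,"offset":[0,0,0],"spin":0},
])

```text
t: 10.78
position: [461.7, 41.2, 401.5]
tcp_rot: [-3.141, 0.002, -0.12]
wrist_force: [-0.0, -0.2, 0.1]
width: 1.0
```

```bash
python3 s.py; python3 -c "
from h import *
T=tool();np.save('T2.npy',T);im=arm.camera('wrist');s=arm.camera('side')
cv2.imwrite('pics/s6.png',cv2.resize(s[130:380,130:380],None,fx=2.4,fy=2.4))
cv2.imwrite('pics/w6.png',np.hstack([cv2.resize(im[100:220,190:310],None,fx=3.3,fy=4),im[:,:]][:1]))"
```

```text
t 10.78 z [461.69  41.22 401.49] yaw -6.89 F tool [-0.02  0.2  -0.07] M [-0.015 -0.002 -0.007] w 1.0
```

View pics/w6.png

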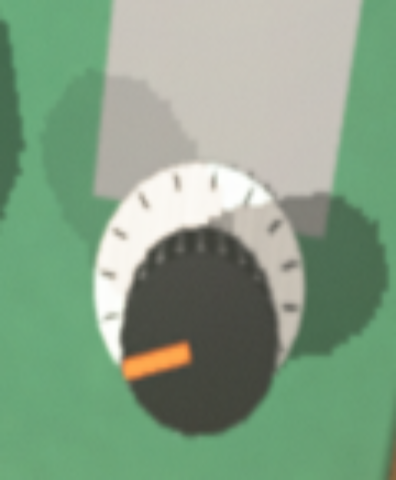

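View pics/s6.png

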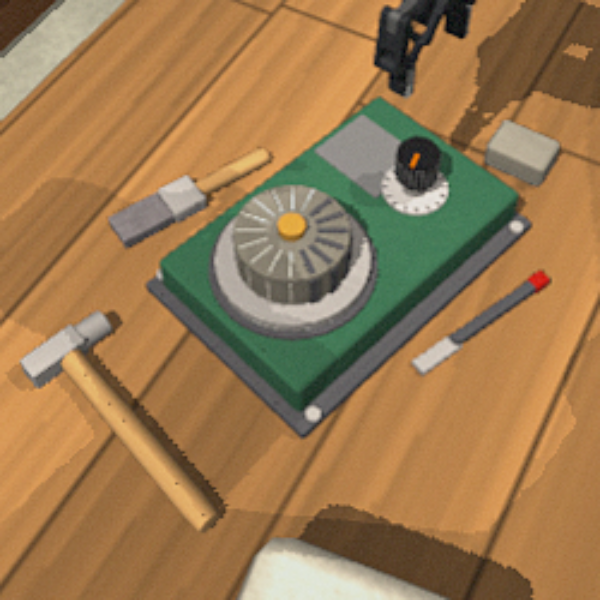

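```bash
python3 -c "
from h import *
T=np.load('T2.npy');f=lambda x,y:at('wrist',190+x/3.3,100+y/4,118,T)
b=(f(127,369)-f(188,352))[:2];a0=np.array([-17,5.1])
g=lambda v:np.degrees(np.arctan2(v[1],v[0]))
print(b,(g(a0)-g(b))%360, 'centre',f(200,336))
a=cv2.imread('pics/side0.png');s=arm.camera('side')
c=lambda x:cv2.resize(x[175:225,270:340],None,fx=5.7,fy=8,interpolation=cv2.INTER_CUBIC)
cv2.imwrite('pics/s7.png',np.hstack([c(a),c(s)]))"; python3 s.py
```

```text
[-2.  17.1] 66.62980309175254 centre [464.   40.4 118. ]
t 10.93 z [461.79  41.19 401.99] yaw -6.89 F tool [-0.19 -0.93 -1.25] M [0.019 0.008 0.006] w 1.002
```

View pics/s7.png

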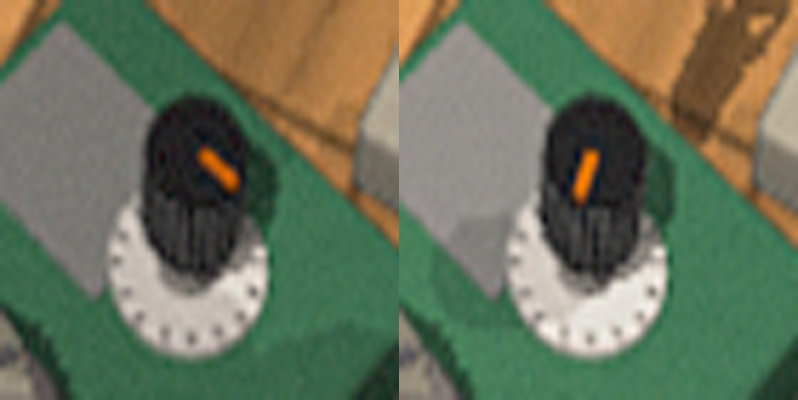

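The cap stands at its original height, and the bar has turned 66.6°, against 67.5° for three clicks. Handing in.

```bash
python3 -c "
from rig import arm
print(arm.sign_off())"
```

```text
the job is handed in; nothing more can be done
None
```

The dial has been turned three clicks clockwise and is back up at the third click. I handed the job in at about 11 s with the gripper clear; no verdict is reported.

- **Catch and stop:** I pressed in steps of 0.8 mm or less until the force jumped from about 6 N to 9–10 N, which marked the bottom stop. The highest vertical force I read was 9.7 N. I then backed off about 1 mm into the free window.
- **Turn:** The dial turned freely, and the wrist rotated exactly 67.5°. The orange bar did not slip in the jaws. I let the dial rise in the grip, opened the jaws and withdrew.
- **Last checks:**
  - The bar measured 66.6° from its start in the wrist pictures, against 67.5° for three clicks, which is within reading error.
  - In the side view the cap stands at its starting height.
  - The wrist force is near zero.
  - By eye, the tools and the offcut lie where they were. I did not measure their positions.
- **Minor disagreement:** The cameras' estimates of the dial's position differed by up to 4 mm. The side force while gripping was 3–5 N and disappeared on release.

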